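# Load two pinned parts trays into a hooded carrier

## Task

Swing the hood of the carrier open all the way to its stop, then take the two trays off their sloping rests and stack them in the carrier: the deep tray below, its corner pins dropped fully home in the carrier's sockets, and the shallow tray on top, its pins fully home in the deep tray's sockets. Set the trays down rather than dropping them, leave the hood open against its stop, and leave the filter canister, the bottle and the gauge where they stand.

Things in the scene. Friction and masses are not known exactly. Their poses are not given: they have to be found in the camera images.
- hood (a joint): Hinge of the carrier's aluminium hood, rad: 0 closed, grows as it opens, stop at 2.0; starts at 0 to 0.35. Stiff: it stays where it is left; its rail needs about 4 N. The hood is a shell 176 (carrier x) x 126 (y) x 46 mm, walls 3 mm, on the carrier's walls; its -y edge rises and swings over to the +y side.
- hood_rail (a point): Middle of the hood's grip rail, a round bar of 10 mm diameter, 80 mm long between two arms, parallel to the hinge (carrier's x), 42 mm in front of the hood's -y face. It moves with the hood on a circle of 171 mm radius about the hinge line; closed it lies 168 mm to the -y side of that line and 30 mm above it.
- hood_hinge (a point): Middle of the hood's hinge line, which runs along the carrier's x, 50 mm above the bench and 63 mm to the carrier's +y side of its centre. Does not move.
- carrier: Low open box painted grey, fixed, 176 (x) x 126 (y) x 50 mm, walls 4 mm; origin: centre of its underside. Inside, four corner posts 20 mm square, tops 26 mm above the bench, centred at x = +-65, y = +-40 mm, each with a square socket 14 mm wide, 12 mm deep. A seated tray has its long side along the carrier's x, either way round.
- carrier_seat (a point): Centre of the plane of the carrier's four post tops, 26 mm above the bench; a seated deep tray's origin coincides with it.
- deep_tray: The deeper dark grey parts tray, about 0.25 kg: 100 (x) x 150 (y) x 36 mm (z), floor and walls 4 mm; origin: centre of its underside. Grip its centre rib, 10 mm thick, along y at x = 0, up to 1 mm below the rim, with a 41 mm wide compartment on each side. Pins under the corners (x = +-40, y = +-65 mm): 10 mm diameter, 10 mm long, tapered tips. Starts on rest_a.
- shallow_tray: Dark grey parts tray like the deep one (same plan, rib, pins and mass) but 26 mm high and with plain corner posts without sockets: 100 (x) x 150 (y) x 26 mm, origin at the centre of its underside. Starts on rest_b.
- deep_tray_top (a point): Centre of the deep tray's rim plane, 36 mm above its underside; a seated shallow tray's origin coincides with it. In the tops of the tray's corner posts, at x = +-40, y = +-65 mm, are square sockets 14 mm wide and 12 mm deep.
- rest_a: Fixed steel rest under the deep tray, 105 x 110 mm base, 90 mm high; origin: centre of its underside, 62 mm below the tray's origin. It slopes 0.56 rad (32 degrees) up away from the robot; the tray's x points up the slope. A lip along the lower side stands 16 mm above the tray's underside: lift the tray off along its own z.
- rest_b: Sloping steel rest under the shallow tray, the same as rest_a.
- filter_can: Bystander: black filter canister, 87 mm diameter, 60 mm high, loose; origin: centre of its underside.
- bottle: Bystander: small dropper bottle, 33 mm diameter, 102 mm high, loose; origin: centre of its underside.
- gauge: Bystander: pressure gauge in a rubber boot, 88 x 60 x 26 mm, loose; origin: centre of its underside.
- mug_1: Mug, fixed, about 85 mm wide and 100 mm high, in front of the right-hand rest; origin: its underside.

How it is judged:
By the outcome, as a careful person would: the job done as asked, in the order asked, and still so for the second after the job is handed in, with the robot touching nothing.
It also fails if it takes over 72 s, if anything falls off the work surface, if the arm or the gripper's body presses on something with over 40 N, if the wrist force passes 120 N, or if a joint passes its speed limit or range.

## Robot

A 6-joint arm with a two-finger parallel gripper is mounted at the origin on a cart in front of the work surface, level with it; the furniture and walls round the work are solid. World frame = base frame: x ahead of the robot, y to its left, z up, the work surface at z = 0. Lengths are in m, angles in rad, forces in N, time in s.
With the tool pointing down it reaches from about 0.4 to 0.825 m from the base axis. Payload 7 kg.
Tool frame: the origin (TCP) lies midway between the tips of the shut fingers; the grasp point (between the pads) lies arm.hold_point_z behind it (arm.hold_point_z is the distance from the TCP to the grasp point, in m); z points along the fingers, y is the line along which they close (so a half turn about z gives the same grasp; the last joint's range is limited). The gripper opens to 88 mm and grips with 3 to 60 N. Pads are 19 mm wide; open, the fingers measure 130 mm over their backs; the gripper's body (78 mm by 193 mm) begins 47 mm behind the grasp point.
Start: joints at [-0.904, 0.359, 0.012, 0, -1.224, -0.288], TCP at [0.25, -0.627, 0.227] pointing down, gripper open.
Joint ranges: [-3.07, 3.07], [-1.43, 2.12], [-1.02, 1.25], [-3.03, 1.67], [-3.05, -0], [-3.03, 3.03]. Speed limits (rad/s): [2.39, 2.39, 3.01, 3.14, 3.14, 3.14].

## Interface

Orientations are given as [roll, pitch, yaw] about the fixed x, y, z axes, in that order (R = Rz(yaw) Ry(pitch) Rx(roll)).
In Python, from station import arm gives the robot as it stands.
- The arm moves only by the shell command python3 -m crank 'ROWS' [OPENING] [FORCE]. ROWS is JSON, a list that holds one entry, the list of rows, each a list of 4 numbers: the shift along the tool's x, y, z in units of 25 mm (1.0 is 25 mm), then the turn about the tool's z in units of 5 degrees (1.0 is 5 degrees). A call has 1 to 12 rows; each row is the pose to reach, as a shift and turn from the pose commanded when the call began, along the tool's axes at that moment; what a row does not reach only later rows make up. A row lasts 1/8 s, in which the tool goes at most 62.5 mm and 10.7 degrees, less where a joint would pass 70% of its speed; a pose out of reach is approached as far as the arm can. A call with a gripper value outside its range is refused whole. OPENING is the closure, from 0 (fully open) to 1 (shut), set as the call begins (- or left out, the last holds). The fingers move at their own pace and stop on an object; FORCE is the grip in N (left out, the last holds). Time passes only in rows, so rows that repeat a pose let the fingers close. It gives the time, the measured TCP pose, the force, the opening and the grip force at its end, in the units of the state.
- arm.get_state(): the state, without advancing time (a new reading comes with each control period).
- arm.grab_frame(name): name is "scene" or "top" or "wrist"; returns (picture, depth): 384x512x3 uint8, red, green, blue; 384x512 float32, m along the optical axis (not along the pixel's ray), 0 where there is no reading.
- arm.get_calibration(name): a dict with "mtx" (3x3 intrinsics, pixels), "R" (3x3) and "t" (3): a world point X has camera coordinates R X + t; the wrist camera has in their place "mount" (4x4, takes a point from camera to tool coordinates, whose origin is the TCP and whose axes are the flange's). Camera axes: x right, y down, z forward; pixel columns grow to the right and rows downward; lengths in m; the calibration is good to about 2 mm. A picture is of the moment at which its call begins: read the wrist's pose just before it. get_calibration takes no time and is no camera call.
- arm.job_done(): hands the job in; it is judged then, once.
Trained networks look in the newest picture that a camera, given by its name, has taken for a name from the list of things; names that differ only in an ending like _2 or _b are one class to them, and where a whole thing is asked for, a point or a joint stands for the part that bears it (a point fixed in the world has none). Each returns a list of dicts, best first, with "score" (0 to 1); they miss things now and then, are a little off and sometimes report something else, mostly with a low value. They report only what shows in the picture. A call takes as long as a camera call.
- arm.recognise(thing, camera): "extent" ([left, top, width, height] in pixels, round what is visible of it).
- arm.trace(thing, camera): "mask" (384x512 bool, what is visible of it) and "extent" ([left, top, width, height] in pixels, round what is visible of it).
The state is a dict: "t": time; "q": joint angles; "qd": joint speeds; "joint_efforts": joint torques, N m; "eef_pos": TCP position; "ee_rot": TCP orientation; "force": force on the tool from outside, world axes, zero at the start; "moment": the same for the moment, N m; "width": finger opening in m; "gripper_force": force on a finger pad.
Only numpy, scipy, OpenCV 4.12 (cv2) and the standard library are available. Lean on these libraries where they do the work, as an engineer would, in place of code of your own. Each camera call takes 0.05 s, during which the arm holds its last target. There are 200 camera calls.

## Working session

There is one attempt and no reset: what is moved stays moved. The work goes in short steps, Python scripts to look and compute and a shell command to move; the robot and the scene stay as the last step left them, time stands still between calls to the robot, and variables do not carry over. Pictures are saved under pics/ and viewed, at most 10 in all, crops included, and the job is handed in when it is done.

```bash
ls; mkdir -p pics; cat > h.py <<'E'
import numpy as np,cv2
from scipy.spatial.transform import Rotation as Ro
from station import arm
def pts(name,depth,mask=None,pose=None):
    c=arm.get_calibration(name);K=np.array(c["mtx"])
    v,u=np.nonzero((depth>0)&(mask if mask is not None else True))
    z=depth[v,u];P=np.c_[(u-K[0,2])*z/K[0,0],(v-K[1,2])*z/K[1,1],z]
    if "mount" in c:
        M=np.array(c["mount"]);P=P@M[:3,:3].T+M[:3,3]
        p,r=pose;return P@Ro.from_euler('xyz',r).as_matrix().T+p
    return (P-np.array(c["t"]))@np.array(c["R"])
def save(n,img): cv2.imwrite('pics/'+n+'.png',img[:,:,::-1])
E
python3 - <<'E'
from h import *
print(arm.get_state(),arm.hold_point_z)
for n in("scene","top"):
    im,d=arm.grab_frame(n);save(n,im);np.save(n+'_d.npy',d)
    for t in("hood","carrier","deep_tray","shallow_tray","rest_a","filter_can","bottle","gauge","mug_1"):
        for r in arm.trace(t,n)[:2]:
            P=pts(n,d,r["mask"])
            print(n,t,round(r["score"],2),r["extent"],np.round(np.percentile(P,[2,50,98],axis=0),3).tolist() if len(P) else 0)
E
```

```text
pics
{'t': 0.0, 'q': array([-9.03907144e-01,  3.59377333e-01,  1.10615128e-02, -3.47160487e-04,
       -1.22410817e+00, -2.88114945e-01]), 'qd': array([ 2.71790624e-03, -1.03991999e-03,  6.78907856e-04, -6.45778209e-05,
        4.34064691e-06, -6.12028714e-04]), 'joint_efforts': array([ 1.22804955e-03, -5.82709301e+01,  2.93069923e+01,  6.99733436e+00,
        7.13152884e-03, -1.55264620e-04]), 'eef_pos': array([ 0.24940293, -0.62670466,  0.22563056]), 'ee_rot': array([ 3.13993934e+00, -1.49635140e-04, -2.76293652e+00]), 'force': array([0.74384986, 0.4516888 , 0.24140138]), 'moment': array([0.02493324, 0.02377568, 0.032656  ]), 'gripper_force': 0.0, 'width': 0.08732546271003455} 0.0188
scene hood 0.96 [159.3, 205.5, 99.9, 75.0] [[0.402, 0.095, 0.052], [0.482, 0.215, 0.095], [0.58, 0.273, 0.098]]
scene carrier 0.77 [158.4, 207.3, 103.4, 88.2] [[0.401, 0.099, 0.003], [0.473, 0.23, 0.09], [0.575, 0.275, 0.097]]
scene deep_tray 0.59 [190.3, 152.5, 68.3, 53.6] [[0.569, -0.077, 0.045], [0.618, -0.007, 0.077], [0.664, 0.073, 0.115]]
scene deep_tray 0.18 [160.7, 206.7, 99.1, 72.5] [[0.402, 0
[... 1218 characters left out ...]
]]
top carrier 0.67 [134.8, 163.9, 70.4, 78.7] [[0.404, 0.093, 0.022], [0.491, 0.188, 0.096], [0.579, 0.26, 0.1]]
top deep_tray 0.87 [215.1, 129.9, 57.8, 48.9] [[0.569, -0.079, 0.041], [0.616, -0.007, 0.074], [0.665, 0.065, 0.118]]
top shallow_tray 0.56 [306.1, 128.1, 63.1, 36.9] [[0.602, -0.323, 0.037], [0.648, -0.251, 0.072], [0.696, -0.175, 0.109]]
top filter_can 0.75 [291.0, 206.3, 32.3, 34.2] [[0.413, -0.214, -0.0], [0.45, -0.172, 0.045], [0.492, -0.136, 0.064]]
top bottle 0.49 [247.3, 202.0, 15.8, 12.9] [[0.468, -0.053, 0.034], [0.479, -0.039, 0.07], [0.494, -0.027, 0.101]]
top gauge 0.69 [238.0, 242.9, 21.8, 31.7] [[0.327, -0.048, 0.015], [0.376, -0.021, 0.022], [0.405, 0.002, 0.028]]
```

```bash
python3 -c "
import cv2,numpy as np
a=cv2.imread('pics/scene.png');b=cv2.imread('pics/top.png')
cv2.imwrite('pics/both.png',cv2.resize(np.vstack([a,b]),(400*1,600)))"
```

```text
(no output)
```

View pics/scene.png

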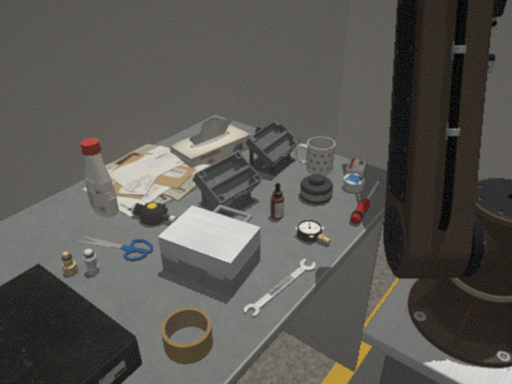

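View pics/top.png

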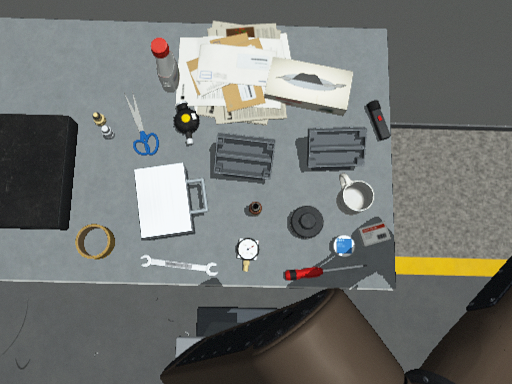

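The scene view shows the hood, nearly shut, at about (210,245), the deep tray at (228,180) and the shallow tray at (272,147). In the top view the hood is at (163,202) with its rail at (203,196), and the trays are at (244,157) and (337,148). The rest of the table is clutter. Next I fit the poses.

```bash
python3 - <<'E'
from h import *
for n in("top","scene"):
    d=np.load(n+'_d.npy');P=pts(n,d)
    box=(P[:,0]>.36)&(P[:,0]<.63)&(P[:,1]>.03)&(P[:,1]<.33)
    H=P[box&(P[:,2]>.085)&(P[:,2]<.16)]
    A=np.c_[H[:,:2],np.ones(len(H))];k=np.linalg.lstsq(A,H[:,2],rcond=None)[0]
    print(n,"plane",k,"resid",np.std(A@k-H[:,2]),H.shape,H.min(0),H.max(0))
    print(cv2.minAreaRect(H[:,:2].astype(np.float32)))
    R=P[box&(P[:,2]>.055)&(P[:,1]<.16)&(P[:,1]>.04)]
    R=R[R[:,1]<.085]
    print("rail?",np.round(R[np.argsort(R[:,1])][:40],3).tolist())
for n in("top","scene"):
    d=np.load(n+'_d.npy');im=cv2.imread('pics/%s.png'%n)
    for nm,(a,b) in dict(deep=(-.1,.09),shallow=(-.35,-.15)).items():
        P=pts(n,d);Q=P[(P[:,0]>.55)&(P[:,0]<.72)&(P[:,1]>a)&(P[:,1]<b)&(P[:,2]>.035)&(P[:,2]<.14)]
        h=Q[:,0]*-np.sin(.56)+Q[:,2]*np.cos(.56);top=Q[h>np.percentile(h,98)-.006]
        print(n,nm,np.round(np.percentile(h,[2,50,98]),3),cv2.minAreaRect((top[:,:2]).astype(np.float32)),top.min(0).round(3),top.max(0).round(3))
E
```

```text
top plane [-0.00375988  0.0157055   0.09447055] resid 0.002648878742396587 (3649, 3) [0.39708347 0.03097313 0.08505873] [0.6292753  0.27220122 0.10458802]
((0.5152082443237305, 0.13846710324287415), (0.19843816757202148, 0.2478073388338089), 9.990467071533203)
rail? [[0.574, 0.041, 0.066], [0.572, 0.041, 0.061], [0.577, 0.041, 0.063], [0.609, 0.041, 0.094], [0.615, 0.042, 0.092], [0.581, 0.042, 0.055], [0.618, 0.042, 0.091], [0.621, 0.042, 0.089], [0.627, 0.042, 0.078], [0.608, 0.042, 0.055], [0.616, 0.043, 0.057], [0.573, 0.044, 0.067], [0.576, 0.044, 0.066], [0.61, 0.044, 0.093], [0.617, 0.044, 0.096], [0.615, 0.044, 0.092], [0.613, 0.044, 0.09], [0.62, 0.044, 0.094], [0.626, 0.045, 0.083], [0.61, 0.047, 0.091], [0.577, 0.047, 0.061], [0.613, 0.047, 0.091], [0.616, 0.047, 0.09], [0.618, 0.047, 0.09], [0.581, 0.047, 0.056], [0.621, 0.047, 0.091], [0.626, 0.047, 0.082], [0.611, 0.048, 0.056], [0.613, 0.048, 0.057], [0.574, 0.049, 0.064], [0.576, 0.049, 0.065], [0.61, 0.049, 0.092], [0.617, 0.049, 0.096], [0.579, 0.049, 0.063], [0.613, 0.049, 0.091], [0.616, 0.049, 0.09], [0.621, 0.04
[... 1304 characters left out ...]
76, -0.006938271224498749), (0.1488797962665558, 0.08661327511072159), 84.97689056396484) [ 0.56  -0.083  0.061] [0.655 0.067 0.123]
top shallow [-0.297 -0.289 -0.228] ((0.5587617754936218, -0.29485854506492615), (0.05380351096391678, 0.017370689660310745), 89.28458404541016) [ 0.55  -0.322  0.07 ] [ 0.568 -0.268  0.095]
scene deep [-0.283 -0.268 -0.243] ((0.6098989844322205, -0.0035062506794929504), (0.1534380167722702, 0.08867265284061432), 84.81315612792969) [ 0.562 -0.081  0.062] [0.657 0.076 0.12 ]
scene shallow [-0.305 -0.286 -0.227] ((0.5581101775169373, -0.29304373264312744), (0.05518101528286934, 0.015297925099730492), 89.99832153320312) [ 0.55  -0.321  0.073] [ 0.566 -0.265  0.091]
```

```bash
python3 - <<'E'
from h import *
for n in("top","scene"):
    d=np.load(n+'_d.npy');P=pts(n,d)
    H=P[(P[:,0]>.38)&(P[:,0]<.62)&(P[:,1]>.075)&(P[:,1]<.3)&(P[:,2]>.088)&(P[:,2]<.15)&~((P[:,0]>.585)&(P[:,1]<.1))]
    A=np.c_[H[:,:2],np.ones(len(H))];k=np.linalg.lstsq(A,H[:,2],rcond=None)[0]
    print(n,"plane",k,np.std(A@k-H[:,2]),cv2.minAreaRect(H[:,:2].astype(np.float32)))
    R=P[(P[:,0]>.42)&(P[:,0]<.565)&(P[:,1]>.02)&(P[:,1]<.1)&(P[:,2]>.05)&(P[:,2]<.11)]
    print("rail",len(R),np.round(np.percentile(R,[5,50,95],axis=0),3).tolist(),cv2.minAreaRect(R[:,:2].astype(np.float32)))
    Q=P[(P[:,0]>.585)&(P[:,0]<.72)&(P[:,1]>-.35)&(P[:,1]<-.15)&(P[:,2]>.035)&(P[:,2]<.14)]
    h=Q[:,0]*-np.sin(.56)+Q[:,2]*np.cos(.56);print(np.histogram(h,12))
    for t in(.85,):
        m=np.percentile(h,85);top=Q[h>m-.002];print('sh',m,cv2.minAreaRect(Q[h>m-.008][:,:2].astype(np.float32)),Q.min(0).round(3),Q.max(0).round(3))
E
```

```text
top plane [-0.00085747  0.001002    0.09613976] 0.002243449767436489 ((0.4979299306869507, 0.17409875988960266), (0.17667776346206665, 0.1716616004705429), 9.914204597473145)
rail 135 [[0.469, 0.084, 0.08], [0.503, 0.092, 0.084], [0.546, 0.098, 0.088]] ((0.5110735893249512, 0.09266309440135956), (0.08871859312057495, 0.015483495779335499), 2.9714577198028564)
(array([  2,   0,  89, 455, 631, 187,  87,  98, 139, 303, 243,  58]), array([-0.30773188, -0.30403799, -0.30034409, -0.2966502 , -0.2929563 ,
       -0.28926241, -0.28556851, -0.28187462, -0.27818072, -0.27448683,
       -0.27079293, -0.26709904, -0.26340514]))
sh -0.27128841250530267 ((0.6444135904312134, -0.24948497116565704), (0.08944584429264069, 0.1513364166021347), 2.7525863647460938) [ 0.596 -0.327  0.037] [ 0.704 -0.172  0.114]
scene plane [ 0.00405471 -0.00733164  0.09481231] 0.0015584469142447112 ((0.49514633417129517, 0.1996094435453415), (0.17765158414840698, 0.1310620754957199), 9.147575378417969)
rail 96 [[0.47, 0.089, 0.078], [0.494, 0.095, 0.083], [0.534, 0.099, 0.086]] ((0.5089191794395447, 0.09439432621002197), (0.08264635503292084, 0.013661311939358711), 2.603321075439453)
(array([  7,   9,  11,   2,   2,   1, 126, 535, 158, 153, 330, 114]), array([-0.33971211, -0.33352201, -0.32733192, -0.32114182, -0.31495173,
       -0.30876163, -0.30257154, -0.29638144, -0.29019135, -0.28400125,
       -0.27781116, -0.27162106, -0.26543097]))
sh -0.27305024942092687 ((0.6449313163757324, -0.24631881713867188), (0.08792546391487122, 0.15776178240776062), 3.0114364624023438) [ 0.598 -0.327  0.035] [ 0.7   -0.167  0.111]
```

```bash
cat >> h.py <<'E'
def plan(p,yawdeg=None,hold=False):
    """rows from now to TCP position p (or grasp point) and yaw (mod 180)"""
    s=arm.get_state();p=np.array(p,float)
    R=Ro.from_euler('xyz',s["ee_rot"]).as_matrix()
    if hold: p=p-R[:,2]*-arm.hold_point_z
    d=R.T@(p-s["eef_pos"])/.025
    t=0 if yawdeg is None else -((yawdeg-np.degrees(s["ee_rot"][2])+90)%180-90)/5
    print("tcp",s["eef_pos"].round(4),"yaw",np.degrees(s["ee_rot"][2]).round(1),"tilt",R[:,2].round(3),"w",s["width"].round(4),"F",s["force"].round(1),"t",round(s["t"],2),"q",s["q"].round(2))
    print("shift",d.round(2),"turn",round(t,2))
E
python3 -c "
from h import *
plan([.511,.094,.2],9.5)"
```

```text
Traceback (most recent call last):
  File "h.py", line 20, in plan
    print("tcp",s["eef_pos"].round(4),"yaw",np.degrees(s["ee_rot"][2]).round(1),"tilt",R[:,2].round(3),"w",s["width"].round(4),"F",s["force"].round(1),"t",round(s["t"],2),"q",s["q"].round(2))
                                                                                                           ^^^^^^^^^^^^^^^^
AttributeError: 'float' object has no attribute 'round'
```

```bash
sed -i 's/s\["width"\].round(4)/round(float(s["width"]),4)/' h.py
python3 -c "
from h import *
plan([.511,.094,.2],9.5)"
```

```text
tcp [ 0.2496 -0.6271  0.2266] yaw -158.3 tilt [ 0.  0. -1.] w 0.0875 F [0.9 0.1 0.1] t 1.0 q [-0.9   0.36  0.01 -0.   -1.22 -0.29]
shift [-20.38  22.93   1.06] turn 2.44
```

```bash
python3 -m crank '[[[-20.4,22.9,1.0,2.4],[-20.4,22.9,1.0,2.4],[-20.4,22.9,1.0,2.4],[-20.4,22.9,1.0,2.4],[-20.4,22.9,1.0,2.4],[-20.4,22.9,1.0,2.4],[-20.4,22.9,1.0,2.4],[-20.4,22.9,1.0,2.4],[-20.4,22.9,1.0,2.4],[-20.4,22.9,1.0,2.4],[-20.4,22.9,1.0,2.4],[-20.4,22.9,1.0,2.4]]]' 0.73 20
python3 -c "
from h import *
plan([.511,.094,.2],9.5)"
```

```text
t: 2.5
eef_pos: [0.5063, 0.0796, 0.2026]
ee_rot: [3.141, 0.001, -2.972]
force: [0.8, -0.8, 1.2]
width: 0.0237
gripper_force: 0.0
tcp [0.5063 0.0796 0.2026] yaw -170.3 tilt [ 0.001  0.    -1.   ] w 0.0237 F [ 0.8 -0.8  1.2] t 2.5 q [ 0.54  0.11 -0.38  0.   -1.08 -1.94]
shift [-0.28  0.54  0.1 ] turn 0.05
```

```bash
python3 -m crank '[[[-0.3,0.5,0,0],[-0.3,0.5,0,0]]]'
python3 - <<'E'
from h import *
s=arm.get_state();im,d=arm.grab_frame("wrist");save('w1',im)
P=pts("wrist",d,None,(s["eef_pos"],s["ee_rot"]))
R=P[(P[:,0]>.42)&(P[:,0]<.58)&(P[:,1]>.03)&(P[:,1]<.118)&(P[:,2]>.07)&(P[:,2]<.11)]
print(len(R),np.percentile(R,[5,50,95],axis=0).round(4),cv2.minAreaRect(R[:,:2].astype(np.float32)))
plan([.511,.094,.080],9.5,True)
E
```

```text
t: 2.75
eef_pos: [0.5112, 0.0916, 0.2019]
ee_rot: [-3.141, -0.001, -2.971]
force: [0.1, -0.1, 0.6]
width: 0.0235
gripper_force: 0.0
1464 [[0.4661 0.0849 0.0825]
 [0.4998 0.0952 0.0855]
 [0.5502 0.1148 0.087 ]] ((0.509142279624939, 0.10670936107635498), (0.08890816569328308, 0.03756415471434593), 9.657266616821289)
tcp [0.5108 0.0906 0.2019] yaw -170.3 tilt [-0.001 -0.    -1.   ] w 0.0233 F [-1.  -1.1  0.2] t 2.8 q [ 0.55  0.12 -0.36 -0.   -1.09 -1.96]
shift [-0.03  0.13  5.63] turn 0.05
```

View pics/w1.png

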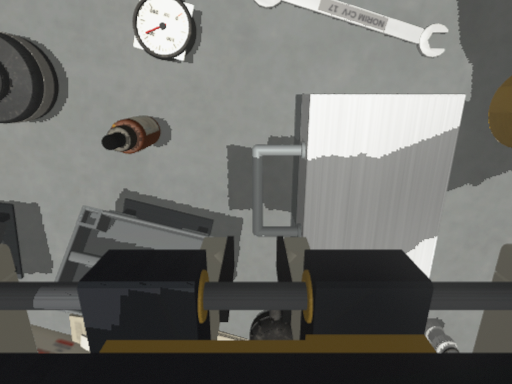

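The wrist view shows the rail as a bar at x≈258, rows 150–235, centred between the two fingers at columns 218 and 290. The fit puts its centre at about (0.511, 0.093). I'll go down and grip it.

```bash
python3 -m crank '[[[0,0.1,1.5,0],[0,0.1,3,0],[0,0.1,4.5,0],[0,0.1,5.6,0],[0,0.1,5.6,0]]]'
python3 -m crank '[[[0,0,0,0],[0,0,0,0],[0,0,0,0],[0,0,0,0]]]' 1 20
python3 -c "
from h import *
plan([.511,.094,.080],9.5,True)"
```

```text
t: 3.42
eef_pos: [0.5091, 0.0912, 0.0608]
ee_rot: [-3.14, -0.004, -2.974]
force: [-0.6, -0.4, 1.0]
width: 0.0237
gripper_force: 0.0
t: 3.92
eef_pos: [0.5116, 0.0938, 0.0634]
ee_rot: [3.141, 0.002, -2.972]
force: [-1.3, 1.7, 7.1]
width: 0.0091
gripper_force: 20.0
tcp [0.5116 0.0938 0.0634] yaw -170.3 tilt [ 0.002  0.001 -1.   ] w 0.0091 F [-1.3  1.7  7.1] t 3.92 q [ 0.56  0.28 -0.54  0.   -0.76 -1.96]
shift [0.02 0.01 0.09] turn 0.05
```

```bash
python3 -m crank '[[[0,0.2,-0.83,0],[0,0.51,-1.63,0],[0,0.9,-2.38,0],[0,1.4,-3.08,0],[0,1.98,-3.71,0],[0,2.63,-4.27,0],[0,3.34,-4.73,0],[0,4.1,-5.11,0]]]' 1 15
python3 -c "
from h import *
plan([.511,.094,.080],9.5,True)"
```

```text
t: 4.92
eef_pos: [0.4945, 0.193, 0.1925]
ee_rot: [-3.139, 0.002, -2.972]
force: [3.6, -4.7, 4.7]
width: 0.009
gripper_force: 15.0
tcp [0.4945 0.193  0.1925] yaw -170.3 tilt [ 0.003 -0.002 -1.   ] w 0.009 F [ 3.6 -4.7  4.7] t 4.92 q [ 0.74  0.15 -0.36  0.   -1.07 -2.15]
shift [ 0.03 -4.    5.26] turn 0.04
```

```bash
python3 -m crank '[[[0,0.81,-0.28,0],[0,1.65,-0.46,0],[0,2.5,-0.52,0],[0,3.36,-0.49,0],[0,4.2,-0.34,0],[0,5.02,-0.1,0],[0,5.8,0.25,0],[0,6.53,0.69,0],[0,6.69,0.81,0],[0,6.69,0.81,0]]]'
python3 -c "
from h import *
plan([.511,.094,.080],9.5,True)"
```

```text
t: 6.18
eef_pos: [0.4657, 0.3553, 0.1697]
ee_rot: [-3.133, -0.002, -2.972]
force: [6.1, -16.0, 13.8]
width: 0.0096
gripper_force: 15.0
tcp [0.4657 0.3553 0.1697] yaw -170.3 tilt [-0.    -0.008 -1.   ] w 0.0096 F [  6.1 -16.   13.8] t 6.17 q [ 0.99  0.26 -0.27  0.   -1.05 -2.39]
shift [ -0.03 -10.58   4.43] turn 0.04
```

```bash
python3 -m crank '[[[0,-0.15,-0.1,0],[0,-0.15,-0.1,0],[0,-0.15,-0.1,0],[0,-0.15,-2,0],[0,-0.15,-4,0],[0,-0.15,-4,0]]]' 0.65
python3 -c "
from h import *
plan([.60,-.006,.24],-95)"
```

```text
t: 6.92
eef_pos: [0.4671, 0.3575, 0.2738]
ee_rot: [3.137, 0.006, -2.972]
force: [-0.6, 0.6, -0.1]
width: 0.0307
gripper_force: 0.0
tcp [0.4671 0.3575 0.2738] yaw -170.3 tilt [ 0.005  0.006 -1.   ] w 0.0307 F [-0.6  0.6 -0.1] t 6.92 q [ 0.99  0.19 -0.12  0.   -1.26 -2.39]
shift [ -2.77 -15.24   1.29] turn -15.05
```

```bash
python3 -m crank '[[[-2.8,-15.2,1.3,-15],[-2.8,-15.2,1.3,-15],[-2.8,-15.2,1.3,-15],[-2.8,-15.2,1.3,-15],[-2.8,-15.2,1.3,-15],[-2.8,-15.2,1.3,-15],[-2.8,-15.2,1.3,-15],[-2.8,-15.2,1.3,-15],[-2.8,-15.2,1.3,-15],[-2.8,-15.2,1.3,-15]]]'
python3 - <<'E'
from h import *
plan([.60,-.006,.24],-95)
s=arm.get_state();im,d=arm.grab_frame("wrist");save('w2',im)
np.savez('w2.npz',d=d,p=s["eef_pos"],r=s["ee_rot"])
im,dt=arm.grab_frame("top");np.save('top2.npy',dt);save('top2',im)
P=pts("wrist",d,None,(s["eef_pos"],s["ee_rot"]))
Q=P[(P[:,0]>.55)&(P[:,0]<.70)&(P[:,1]>-.1)&(P[:,1]<.1)&(P[:,2]>.035)&(P[:,2]<.14)]
h=Q[:,0]*-np.sin(.56)+Q[:,2]*np.cos(.56);print(np.histogram(h,15))
E
```

```text
t: 8.18
eef_pos: [0.5988, -0.0066, 0.2367]
ee_rot: [3.141, 0.0, -1.664]
force: [-0.6, -0.3, -0.1]
width: 0.0304
gripper_force: 0.0
tcp [ 0.5988 -0.0066  0.2367] yaw -95.4 tilt [-0.001  0.    -1.   ] w 0.0304 F [-0.6 -0.3 -0.1] t 8.18 q [ 0.31  0.23 -0.15 -0.   -1.2  -0.41]
shift [-0.03 -0.05 -0.13] turn -0.07
(array([  61,   66,  547, 2745, 2066,  571,  627,  617,  631,  655,  851,
        869, 1423, 1325,  701]), array([-0.28915247, -0.28580297, -0.28245347, -0.27910398, -0.27575448,
       -0.27240499, -0.26905549, -0.265706  , -0.2623565 , -0.259007  ,
       -0.25565751, -0.25230801, -0.24895852, -0.24560902, -0.24225953,
       -0.23891003]))
```

View pics/w2.png

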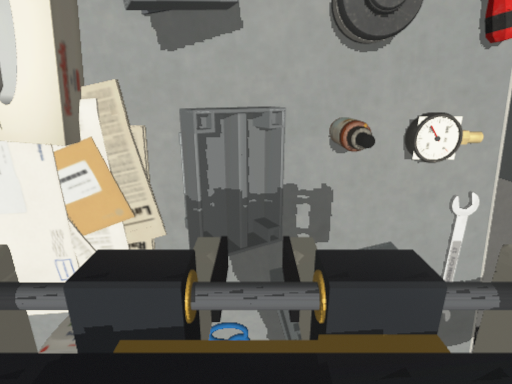

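The wrist view shows the deep tray in columns 180–285, with its rib at about column 240. That is just left of the finger midline at 255. I'll fit both trays in slope coordinates.

```bash
cat >> h.py <<'E'
def fit(P,yaw,H,c0,r=.11,slope=.56):
    """tray fit in slope frame: returns rim-plane centre, rib x"""
    Rm=(Ro.from_euler('z',yaw,degrees=True)*Ro.from_euler('y',-slope)).as_matrix()
    Q=(P-c0)@Rm  # tray coords about c0
    m=(abs(Q[:,0])<.075)&(abs(Q[:,1])<.095)&(abs(Q[:,2])<.06);Q=Q[m]
    hh,e=np.histogram(Q[:,2],60);
    top=np.percentile(Q[:,2],97);rim=Q[Q[:,2]>top-.006]
    lo=np.percentile(rim,1,axis=0);hi=np.percentile(rim,99,axis=0)
    mid=rim[(abs(rim[:,0]-(lo[0]+hi[0])/2)<.02)&(abs(rim[:,1]-(lo[1]+hi[1])/2)<.06)]
    print("top",top.round(4),"lo",lo.round(4),"hi",hi.round(4),"rib",len(mid),np.percentile(mid[:,0],[5,50,95]).round(4) if len(mid) else 0,
     "rect",cv2.minAreaRect(rim[:,:2].astype(np.float32)))
    c=np.array([(lo[0]+hi[0])/2,(lo[1]+hi[1])/2,top-.001]);print("rim centre world",(Rm@c+c0).round(4), "rib slope", np.polyfit(mid[:,1],mid[:,0],1).round(3) if len(mid)>10 else 0)
E
python3 - <<'E'
from h import *
w=np.load('w2.npz');Pw=pts("wrist",w['d'],None,(w['p'],w['r']))
for n,P in(("w",Pw),("top",pts("top",np.load('top_d.npy'))),("scene",pts("scene",np.load('scene_d.npy')))):
    print(n);fit(P,-5,.036,np.array([.609,-.006,.0925]))
    if n!="w": fit(P,2.8,.026,np.array([.644,-.248,.084]))
P=pts("top",np.load('top2.npy'))
H=P[(P[:,0]>.36)&(P[:,0]<.6)&(P[:,1]>.25)&(P[:,1]<.42)&(P[:,2]>.05)];print(H.max(0),H.min(0))
C=P[(P[:,0]>.36)&(P[:,0]<.6)&(P[:,1]>.09)&(P[:,1]<.30)&(P[:,2]>.04)&(P[:,2]<.056)];print(cv2.minAreaRect(C[:,:2].astype(np.float32)),np.median(C,0))
E
```

```text
w
top 0.0008 lo [-0.0486 -0.0752 -0.005 ] hi [0.0509 0.0734 0.0017] rib 1131 [-0.0031  0.0025  0.0058] rect ((0.0006011165678501129, -0.0002259090542793274), (0.15029875934123993, 0.10153436660766602), 89.78329467773438)
rim centre world [ 0.61   -0.007   0.0929] rib slope [0.005 0.002]
top
top 0.002 lo [-0.0587 -0.0747 -0.0038] hi [0.0497 0.0842 0.0176] rib 150 [-0.0041  0.0001  0.0049] rect ((-0.012402880936861038, 0.009228415787220001), (0.16891537606716156, 0.125560000538826), 89.61577606201172)
rim centre world [ 0.6051 -0.0009  0.091 ] rib slope [0.017 0.   ]
top 0.0049 lo [-0.0745 -0.0758 -0.001 ] hi [0.0489 0.073  0.0549] rib 104 [-0.0055 -0.0009  0.0036] rect ((-0.012696091085672379, -0.0013556107878684998), (0.15029074251651764, 0.12422388792037964), 89.99584197998047)
rim centre world [ 0.6312 -0.25    0.0805] rib slope [ 0.022 -0.002]
scene
top -0.0002 lo [-0.0504 -0.0721 -0.006 ] hi [0.0498 0.0788 0.0019] rib 150 [-0.0053 -0.0008  0.0043] rect ((-0.0001671910285949707, 0.0025105848908424377), (0.15343892574310303, 0.10088440030813217), 89.7734603881836)
rim centre world [ 0.6096 -0.0027  0.0914] rib slope [ 0.01  -0.001]
top 0.0013 lo [-0.0735 -0.0734 -0.0046] hi [0.0491 0.0779 0.051 ] rib 80 [-0.0052 -0.0009  0.0033] rect ((-0.012269925326108932, 0.000642925500869751), (0.12375587224960327, 0.15601123869419098), 0.008802386000752449)
rim centre world [ 0.6334 -0.2462  0.0778] rib slope [-0.009 -0.002]
[0.51187027 0.41960359 0.1982916 ] [0.36240504 0.34811404 0.05014495]
((0.4999818801879883, 0.15961091220378876), (0.1756492257118225, 0.05557207390666008), 11.01534652709961) [0.52065081 0.13957229 0.04905239]
```

View pics/top2.png

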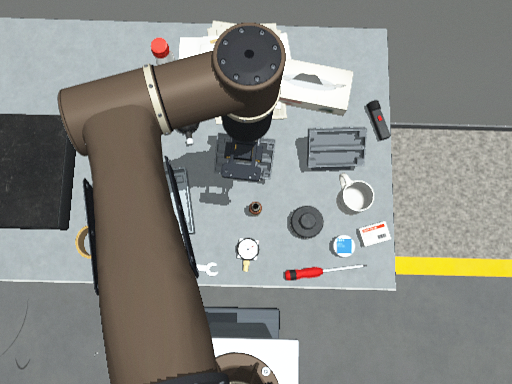

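The top view shows the hood open and the rest mostly hidden by the arm. The fitted rim centre, (0.610, -0.007, 0.093) at yaw -5°, fits the stated size. Next I lower onto the rib.

```bash
python3 -c "
from h import *
plan([.615,-.007,.080],-95)"
```

```text
tcp [ 0.5988 -0.0065  0.237 ] yaw -95.3 tilt [-0.  0. -1.] w 0.0309 F [-0.2  0.8 -0.7] t 8.28 q [ 0.32  0.23 -0.15 -0.   -1.2  -0.41]
shift [-0.04 -0.65  6.28] turn -0.06
```

```bash
python3 -m crank '[[[0,-0.65,1.5,0],[0,-0.65,3,0],[0,-0.65,4.5,0],[0,-0.65,5.5,0],[0,-0.65,6,0],[0,-0.65,6.28,0],[0,-0.65,6.28,0]]]' 0.70
python3 -c "
from h import *
plan([.615,-.007,.080],-95)"
```

```text
t: 9.15
eef_pos: [0.6154, -0.0085, 0.0805]
ee_rot: [-3.141, 0.0, -1.663]
force: [0.2, 0.2, 1.1]
width: 0.0261
gripper_force: 0.0
tcp [ 0.6154 -0.0085  0.0805] yaw -95.3 tilt [ 0.  0. -1.] w 0.0261 F [0.2 0.2 1.1] t 9.15 q [ 0.3   0.39 -0.31  0.   -0.88 -0.4 ]
shift [-0.06  0.02  0.02] turn -0.06
```

```bash
python3 -m crank '[[[0,0,0.1,0],[0,0,0.1,0],[0,0,0.1,0],[0,0,0.1,0],[0,0,0.1,0],[0,0,0.1,0]]]' 1 30
python3 - <<'E'
from h import *
plan([.615,-.007,.080],-95)
im,d=arm.grab_frame("scene");save('s3',cv2.resize(im[110:230,150:310],(640,480)))
E
```

```text
t: 9.9
eef_pos: [0.6153, -0.0086, 0.0782]
ee_rot: [-3.141, 0.0, -1.663]
force: [-4.0, 1.9, 6.0]
width: 0.0163
gripper_force: 27.7
tcp [ 0.6153 -0.0086  0.0782] yaw -95.3 tilt [ 0.001  0.    -1.   ] w 0.0163 F [-4.   1.9  6. ] t 9.9 q [ 0.3   0.39 -0.31 -0.   -0.87 -0.4 ]
shift [-0.06  0.02 -0.07] turn -0.06
```

View pics/s3.png

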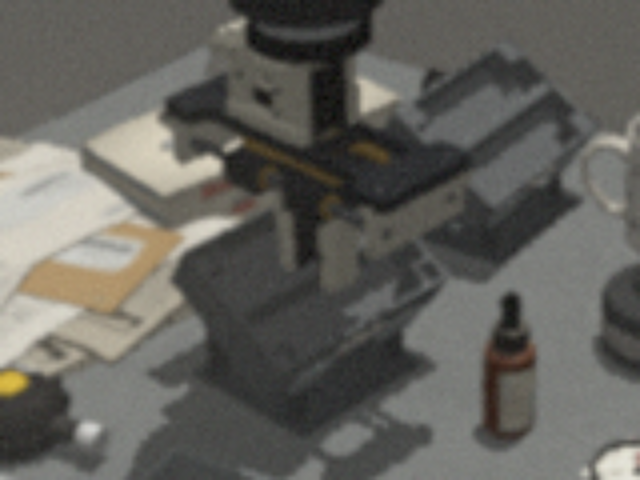

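The fingers hold the rib, but the tray is still tilted. I'll raise the force and lift along the tray's normal.

```bash
python3 -m crank '[[[0,0,0,0],[0,0.12,-0.2,0],[0,0.25,-0.4,0],[0,0.4,-0.65,0],[0,0.6,-1,0],[0,0.85,-1.4,0],[0,1,-2.4,0],[0,1,-4,0],[0,1,-5,0],[0,1,-5,0]]]' 1 60
python3 - <<'E'
from h import *
plan([.615,-.007,.080],-95)
im,d=arm.grab_frame("scene");a=cv2.resize(im[100:220,150:310],(640,480));save('s4',a)
P=pts("scene",d);s=arm.get_state()["eef_pos"]
Q=P[(abs(P[:,0]-s[0])<.08)&(abs(P[:,1]-s[1])<.09)&(P[:,2]>.12)&(P[:,2]<.3)]
for y0 in(-.07,-.05,.04,.06):
    q=Q[abs(Q[:,1]-s[1]-y0)<.012];print(y0,np.round(q[np.argsort(q[:,0])][::max(1,len(q)//12)]-s,3).tolist())
E
```

```text
t: 11.2
eef_pos: [0.5909, -0.0062, 0.2048]
ee_rot: [-3.138, 0.001, -1.663]
force: [0.1, 0.2, -2.9]
width: 0.0095
gripper_force: 58.3
tcp [ 0.5909 -0.0062  0.2048] yaw -95.3 tilt [ 0.004  0.001 -1.   ] w 0.0095 F [ 0.1  0.2 -2.9] t 11.2 q [ 0.32  0.23 -0.21  0.   -1.12 -0.41]
shift [-0.05 -0.95  5.  ] turn -0.06
-0.07 [[-0.058, -0.061, 0.008], [-0.054, -0.063, -0.018], [-0.051, -0.058, -0.025], [-0.042, -0.067, 0.009], [-0.036, -0.067, 0.004], [-0.022, -0.065, 0.001], [-0.018, -0.067, -0.009], [-0.014, -0.063, -0.0], [-0.011, -0.067, 0.0], [-0.009, -0.066, 0.005], [-0.007, -0.06, -0.012], [0.018, -0.069, 0.013], [0.024, -0.069, 0.011]]
-0.05 [[-0.058, -0.061, 0.008], [-0.054, -0.051, -0.002], [-0.052, -0.045, -0.006], [-0.052, -0.041, -0.01], [-0.051, -0.039, -0.006], [-0.049, -0.041, -0.024], [-0.038, -0.056, 0.01], [-0.012, -0.05, -0.02], [-0.009, -0.062, 0.007], [-0.008, -0.047, -0.004], [-0.007, -0.057, -0.008], [-0.006, -0.047, 0.009], [0.001, -0.039, 0.01]]
0.04 [[-0.08, 0.046, 0.083], [-0.047, 0.029, 0.005], [-0.044, 0.036, 0.083], [-0.042, 0.052, -0.01], [-0.034, 0.034, 0.082], [-0.024, 0.042, 0.078], [-0.01, 0.043, 0.077], [-0.0, 0.044, -0.003], [0.005, 0.041, 0.012], [0.015, 0.038, 0.075], [0.03, 0.038, 0.074], [0.049, 0.04, 0.016], [0.054, 0.028, 0.084]]
0.06 [[-0.079, 0.049, 0.081], [-0.044, 0.051, -0.012], [-0.043, 0.056, -0.002], [-0.042, 0.058, 0.004], [-0.041, 0.068, -0.005], [-0.04, 0.068, -0.019], [-0.028, 0.069, 0.009], [-0.0, 0.064, 0.008], [0.002, 0.052, 0.002], [0.005, 0.051, 0.011], [0.036, 0.058, 0.01], [0.048, 0.058, 0.014], [0.054, 0.06, 0.01]]
```

View pics/s4.png

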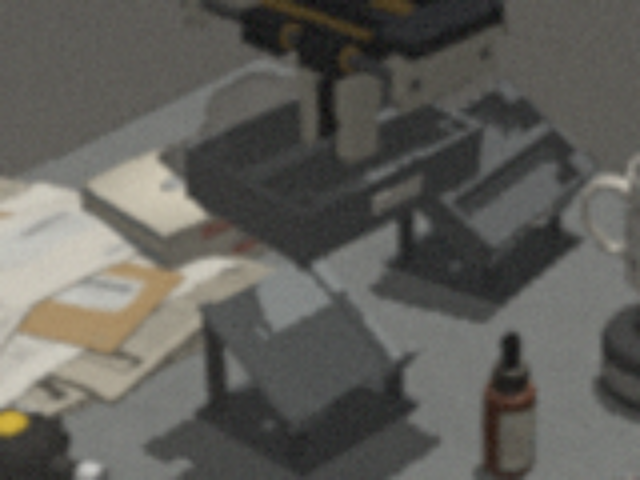

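The tray is lifted level: the 9.5 mm opening means the pads are flush on the rib. Next I measure its pose in the hand and the open carrier.

```bash
python3 - <<'E'
from h import *
st=arm.get_state();s=st["eef_pos"];print(np.array(arm.get_calibration("wrist")["mount"]).round(3).tolist())
im,dw=arm.grab_frame("wrist");Pw=pts("wrist",dw,None,(s,st["ee_rot"]))
_,ds=arm.grab_frame("scene");it,dt=arm.grab_frame("top")
save('c5',np.hstack([cv2.resize(im,(400,300)),cv2.resize(it[140:260,100:260],(400,300))]))
T=(Ro.from_euler('xyz',st["ee_rot"])).as_matrix()
for n,P in(("w",Pw),("scene",pts("scene",ds)),("top",pts("top",dt))):
    Q=(P-s)@T
    rim=Q[(abs(Q[:,0])<.09)&(abs(Q[:,1])<.07)&(Q[:,2]<-.004)&(Q[:,2]>-.016)&~((abs(Q[:,0])<.02)&(abs(Q[:,1])<.04))]
    if len(rim)>20:
        print(n,len(rim),"rim in tool",np.percentile(rim,[1,50,99],axis=0).round(4).tolist(),cv2.minAreaRect(rim[:,:2].astype(np.float32)))
        A=np.c_[rim[:,:2],np.ones(len(rim))];print(np.linalg.lstsq(A,rim[:,2],rcond=None)[0].round(4))
    y=np.radians(9.5);e=np.array([[np.cos(y),np.sin(y)],[-np.sin(y),np.cos(y)]])
    c=np.c_[(P[:,:2]-[.4945,.1985])@e.T,P[:,2]]
    w=c[(abs(c[:,0])<.11)&(abs(c[:,1])<.085)&(c[:,2]>.044)&(c[:,2]<.056)]
    f=w[(w[:,1]<-.04)];g=w[abs(w[:,1])<.05];l=g[g[:,0]<-.07];r=g[g[:,0]>.07]
    for k,a,i in(("front",f,1),("left",l,0),("right",r,0)):
        if len(a)>5:print(n,k,len(a),np.percentile(a[:,i],[5,50,95]).round(4),"slope",np.polyfit(a[:,1-i],a[:,i],1).round(3))
E
```

```text
[[0.001, -0.951, -0.31, 0.086], [1.0, 0.001, -0.0, 0.001], [0.0, -0.31, 0.951, -0.159], [0.0, 0.0, 0.0, 1.0]]
w 7565 rim in tool [[-0.0478, -0.0457, -0.0159], [0.0564, 0.0015, -0.0109], [0.0732, 0.0504, -0.0042]] ((0.009907104074954987, 0.001179765909910202), (0.10046812891960144, 0.12677758932113647), 89.67322540283203)
[ 0.0039  0.0258 -0.0106]
w front 107 [-0.0665 -0.065  -0.0555] slope [-0.427 -0.098]
w left 214 [-0.0874 -0.0848 -0.0838] slope [-0.004 -0.085]
scene 457 rim in tool [[-0.0803, -0.0476, -0.0147], [-0.0464, 0.0011, -0.0075], [0.0695, 0.0523, -0.0041]] ((-0.004949934780597687, 0.0006018057465553284), (0.1041632816195488, 0.1517380326986313), 89.02802276611328)
[ 0.004   0.0503 -0.0078]
scene front 219 [-0.0626 -0.059  -0.0477] slope [-0.001 -0.058]
scene left 99 [-0.0873 -0.0857 -0.0835] slope [-0.004 -0.085]
scene right 51 [0.0844 0.086  0.0888] slope [0.011 0.087]
top 397 rim in tool [[-0.076, -0.0459, -0.0154], [0.0434, 0.0032, -0.0088], [0.0735, 0.0523, -0.0042]] ((-0.0014053285121917725, 0.0029330626130104065), (0.09977898001670837, 0.15012435615062714), 89.77196502685547)
[-0.0028  0.063  -0.0093]
top front 127 [-0.0651 -0.063  -0.0491] slope [ 0.034 -0.062]
top right 19 [0.0826 0.0846 0.0862] slope [-0.013  0.084]
```

View pics/c5.png

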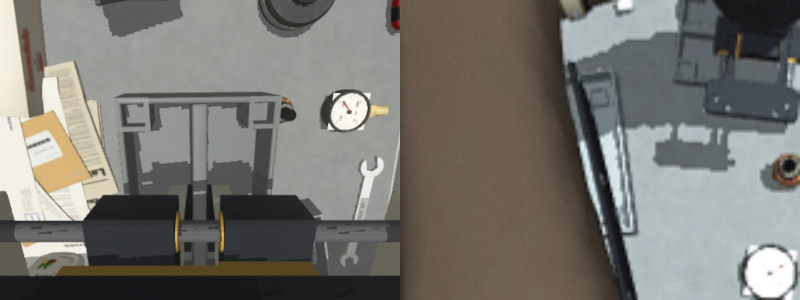

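```bash
python3 -c "
from h import *
plan([.4932,.1973,.19],9.5)"
```

```text
tcp [ 0.5892 -0.0065  0.2011] yaw -95.3 tilt [-0.003 -0.    -1.   ] w 0.0093 F [ 0.  -0.5 -2.6] t 11.4 q [ 0.32  0.24 -0.22 -0.   -1.12 -0.41]
shift [-7.76  4.58  0.45] turn 15.04
```

```bash
python3 -m crank '[[[-1,0.6,0,2],[-2,1.2,0,4],[-3,1.8,0.1,6],[-4,2.4,0.2,8],[-5,3,0.2,10],[-6,3.6,0.3,12],[-7,4.2,0.4,14],[-7.75,4.6,0.45,15],[-7.75,4.6,0.45,15],[-7.75,4.6,0.45,15]]]'
python3 -c "
from h import *
plan([.4932,.1973,.10],9.5)"
```

```text
t: 12.65
eef_pos: [0.4933, 0.1967, 0.1906]
ee_rot: [-3.141, -0.001, -2.971]
force: [0.5, -0.0, -2.8]
width: 0.0092
gripper_force: 58.3
tcp [0.4933 0.1967 0.1906] yaw -170.2 tilt [-0.001 -0.001 -1.   ] w 0.0092 F [ 0.5 -0.  -2.8] t 12.65 q [ 0.75  0.15 -0.36 -0.   -1.07 -2.15]
shift [-0.    0.03  3.63] turn 0.06
```

```bash
python3 -m crank '[[[0,0,1,0],[0,0,2,0],[0,0,3,0],[0,0,3.6,0],[0,0,3.6,0],[0,0,3.6,0]]]'
cat >> h.py <<'E'
def look(name,zr,cz,tag):
    """tray rim (tool z about zr) and carrier wall (world z about cz) in tool xy, from wrist"""
    st=arm.get_state();s=st["eef_pos"];T=Ro.from_euler('xyz',st["ee_rot"]).as_matrix()
    im,d=arm.grab_frame("wrist");save(tag,im)
    Q=(pts("wrist",d,None,(s,st["ee_rot"]))-s)@T
    rim=Q[(abs(Q[:,2]-zr)<.006)&(abs(Q[:,0])<.09)&(abs(Q[:,1])<.07)]
    wz=s[2]-cz
    w=Q[(abs(Q[:,2]-wz)<.006)&(abs(Q[:,0])<.11)&(abs(Q[:,1])<.085)]
    for k,a in(("rim",rim),("wall",w)):
        e=a[a[:,0]>.0];print(k,len(a),np.percentile(e,[1,50,99],axis=0).round(4).tolist())
        for nm,m in(("x+",(a[:,0]>.066)&(abs(a[:,1])<.04)),("y+",(a[:,1]>.043)&(a[:,0]>.02)&(a[:,0]<.065)),("y-",(a[:,1]<-.043)&(a[:,0]>.02)&(a[:,0]<.065))):
            b=a[m];i=0 if nm=="x+" else 1
            if len(b)>8:print("  ",nm,len(b),np.percentile(b[:,i],[3,50,97]).round(4),"z",np.median(b[:,2]).round(4),"slope",np.polyfit(b[:,1-i],b[:,i],1)[0].round(3))
E
python3 - <<'E'
from h import *
plan([.4932,.1973,.10],9.5)
look("wrist",-.0105,.05,'w6')
E
```

```text
t: 13.4
eef_pos: [0.4943, 0.1973, 0.1021]
ee_rot: [3.141, 0.001, -2.972]
force: [0.6, -0.3, -2.6]
width: 0.0092
gripper_force: 58.3
tcp [0.4943 0.1973 0.1021] yaw -170.3 tilt [ 0.001  0.    -1.   ] w 0.0092 F [ 0.6 -0.3 -2.6] t 13.4 q [ 0.75  0.24 -0.47  0.   -0.86 -2.15]
shift [0.04 0.01 0.09] turn 0.04
rim 9192 [[0.0027, -0.0478, -0.0164], [0.0552, -0.0007, -0.0113], [0.0733, 0.0486, -0.0046]]
   x+ 1933 [0.0666 0.0712 0.0733] z -0.012 slope 0.002
   y+ 886 [0.0445 0.0463 0.0488] z -0.0081 slope -0.002
   y- 716 [-0.0496 -0.0468 -0.0435] z -0.0109 slope 0.032
wall 4684 [[0.0018, -0.0625, 0.0465], [0.075, 0.0693, 0.0523], [0.0877, 0.0845, 0.0579]]
   x+ 871 [0.084  0.0858 0.0877] z 0.0513 slope 0.001
   y+ 1142 [0.0687 0.0767 0.0842] z 0.0544 slope 0.026
```

View pics/w6.png

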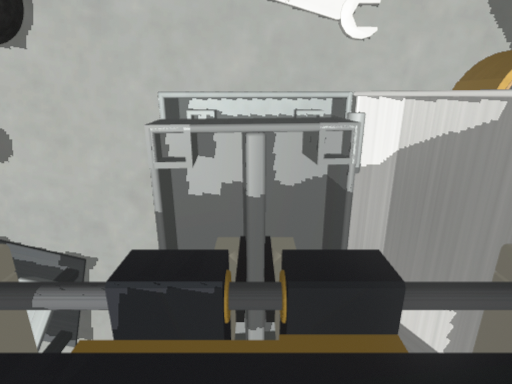

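The wrist view shows the tray over the carrier. The walls at columns 159 and 353 and the tray edges at 149 and 357 are concentric within about 1–2 mm. I'll correct slightly and lower.

```bash
python3 -m crank '[[[0.05,0.04,0.3,0],[0.05,0.04,0.7,0],[0.05,0.04,1.1,0],[0.05,0.04,1.4,0],[0.05,0.04,1.55,0],[0.05,0.04,1.65,0],[0.05,0.04,1.65,0]]]'
python3 -m crank '[[[0,0,0.08,0],[0,0,0.16,0],[0,0,0.24,0],[0,0,0.32,0],[0,0,0.32,0]]]'
```

```text
t: 14.32
eef_pos: [0.4923, 0.198, 0.0601]
ee_rot: [3.142, 0.0, -2.972]
force: [0.1, 0.4, -2.3]
width: 0.0093
gripper_force: 58.3
t: 14.95
eef_pos: [0.4924, 0.1976, 0.0523]
ee_rot: [-3.141, 0.0, -2.972]
force: [0.4, -2.2, 3.7]
width: 0.0091
gripper_force: 59.1
```

```bash
python3 -m crank '[[[0,0,0.04,0],[0,0,0.08,0],[0,0,0.12,0],[0,0,0.12,0]]]'
python3 - <<'E'
from h import *
look("wrist",-.0105,.05,'w7')
s=arm.get_state();print(s["force"].round(1),s["eef_pos"].round(4))
_,ds=arm.grab_frame("scene");P=pts("scene",ds)
y=np.radians(9.5);e=np.array([[np.cos(y),np.sin(y)],[-np.sin(y),np.cos(y)]])
c=np.c_[(P[:,:2]-[.4947,.1975])@e.T,P[:,2]]
for k,m in(("rim corners",(abs(abs(c[:,0])-.067)<.009)&(abs(c[:,1])<.052)),("rim front",(abs(c[:,1]+.047)<.004)&(abs(c[:,0])<.07))):
    a=c[m&(c[:,2]>.05)&(c[:,2]<.09)]
    for q in((a[:,0]<0),(a[:,0]>=0)): print(k,q.sum(),np.percentile(a[q,2],[10,50,90]).round(4))
E
```

```text
t: 15.45
eef_pos: [0.4925, 0.1974, 0.0498]
ee_rot: [-3.141, 0.0, -2.972]
force: [-0.0, -6.6, 8.8]
width: 0.0093
gripper_force: 60.0
rim 11892 [[0.0037, -0.0504, -0.0151], [0.0546, 0.0019, -0.0124], [0.0841, 0.0685, -0.0048]]
   x+ 2002 [0.0667 0.0713 0.0732] z -0.013 slope 0.002
   y+ 2288 [0.0447 0.0596 0.0686] z -0.0075 slope 0.202
   y- 1157 [-0.0507 -0.0476 -0.0449] z -0.0127 slope 0.004
wall 13129 [[0.0029, -0.0633, -0.006], [0.0584, 0.045, -0.0007], [0.0858, 0.084, 0.0056]]
   x+ 1911 [0.0671 0.0835 0.0858] z -0.001 slope -0.006
   y+ 3604 [0.0447 0.0654 0.0835] z 0.0003 slope -0.014
   y- 1502 [-0.0635 -0.0603 -0.0442] z -0.0009 slope 0.045
[ 0.2 -5.7  8.5] [0.4925 0.1973 0.0498]
rim corners 274 [0.0521 0.059  0.0619]Traceback (most recent call last):
  File "<stdin>", line 9, in <module>
    return _quantile_unchecked(
        a, q, axis, out, overwrite_input, method, keepdims, weights)
    return _ureduce(a,
                    func=_quantile_ureduce_func,
    ...<5 lines>...
                    overwrite_input=overwrite_input,
                    method=method)
    r = func(a, **kwargs)
    result = _quantile(arr,
                       quantiles=q,
    ...<2 lines>...
                       out=out,
                       weights=wgt)
    slices_having_nans = np.isnan(arr[-1, ...])
                                  ~~~^^^^^^^^^
IndexError: index -1 is out of bounds for axis 0 with size 0
```

```bash
python3 -m crank '[[[0,0,-0.05,0],[0,0,-0.05,0],[0,0,-0.05,0],[0,0,-0.5,0],[0,0,-1.5,0],[0,0,-3,0],[0,0,-5,0],[0,0,-5,0]]]' 0.7
python3 - <<'E'
from h import *
st=arm.get_state();s=st["eef_pos"];print(s.round(4),st["width"],st["force"].round(1))
im,d=arm.grab_frame("wrist");save('w8',im)
_,dt=arm.grab_frame("top");_,ds=arm.grab_frame("scene")
y=np.radians(9.5);e=np.array([[np.cos(y),np.sin(y)],[-np.sin(y),np.cos(y)]])
for n,P in(("w",pts("wrist",d,None,(s,st["ee_rot"]))),("scene",pts("scene",ds)),("top",pts("top",dt))):
    c=np.c_[(P[:,:2]-[.4947,.1975])@e.T,P[:,2]]
    a=c[(abs(c[:,0])<.08)&(abs(c[:,1])<.056)&(c[:,2]>.057)&(c[:,2]<.08)]
    if len(a)<30: print(n,len(a));continue
    k=np.linalg.lstsq(np.c_[a[:,:2],np.ones(len(a))],a[:,2],rcond=None)[0]
    print(n,len(a),np.percentile(a,[1,50,99],axis=0).round(4).tolist(),"plane",k.round(4),cv2.minAreaRect(a[:,:2].astype(np.float32)))
E
```

```text
t: 16.55
eef_pos: [0.4944, 0.1995, 0.1791]
ee_rot: [3.138, 0.008, -2.971]
force: [1.5, -0.5, 0.1]
width: 0.0262
gripper_force: 0.0
[0.4944 0.1995 0.1791] 0.026151690592822335 [ 1.5 -0.5  0.1]
w 4008 [[-0.0753, -0.0505, 0.0577], [-0.0257, -0.001, 0.0624], [0.0736, 0.0486, 0.0644]] plane [-0.0052 -0.0002  0.0621] ((-0.0002490729093551636, -0.0008505694568157196), (0.1502232849597931, 0.10018827021121979), 0.283037006855011)
scene 614 [[-0.0744, -0.0482, 0.0571], [-0.0164, -0.0003, 0.0604], [0.0754, 0.0507, 0.0633]] plane [-0.0019 -0.002   0.0602] ((0.001262381672859192, 0.001015160232782364), (0.10074945539236069, 0.1534794420003891), 89.2597427368164)
top 277 [[-0.0759, -0.051, 0.0574], [-0.0565, -0.0011, 0.0612], [-0.0058, 0.0488, 0.0662]] plane [ 0.0079 -0.0044  0.0618] ((-0.03948559612035751, -0.0008201524615287781), (0.10087385028600693, 0.07291687279939651), 89.9140625)
```

View pics/w8.png

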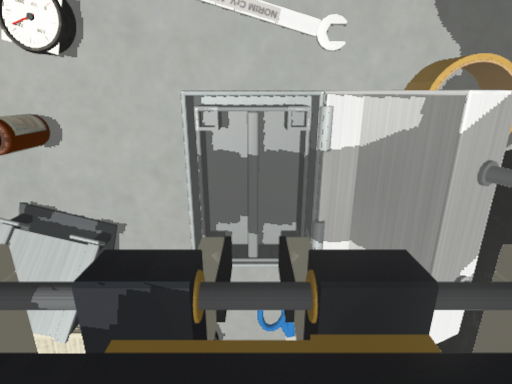

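The wrist view shows the deep tray sitting concentrically inside the carrier. Its rim plane is level at 0.062, so the pins are home. On to the shallow tray.

```bash
python3 -c "
from h import *
plan([.634,-.248,.24],-87.2)"
```

```text
tcp [0.4918 0.1977 0.174 ] yaw -170.3 tilt [-0.  0. -1.] w 0.0263 F [0.1 0.6 0. ] t 16.7 q [ 0.75  0.16 -0.38 -0.   -1.03 -2.15]
shift [ -2.61 -18.53  -2.64] turn -16.62
```

```bash
python3 -m crank '[[[0,0,-1.8,0],[-0.4,-2.2,-2.6,-1.9],[-0.7,-4.4,-2.6,-3.8],[-1,-6.6,-2.6,-5.7],[-1.3,-8.8,-2.6,-7.6],[-1.6,-11,-2.6,-9.5],[-1.9,-13.2,-2.6,-11.4],[-2.2,-15.4,-2.6,-13.3],[-2.5,-17.5,-2.6,-15.2],[-2.6,-18.5,-2.6,-16.6],[-2.6,-18.5,-2.6,-16.6],[-2.6,-18.5,-2.6,-16.6]]]'
python3 - <<'E'
from h import *
st=arm.get_state();im,d=arm.grab_frame("wrist");save('w9',im)
P=pts("wrist",d,None,(st["eef_pos"],st["ee_rot"]))
P=P[~((P[:,0]<.585))]
for yw in(2.8,):fit(P,yw,.026,np.array([.644,-.248,.084]))
T=P[(P[:,0]>.585)&(P[:,0]<.76)&(abs(P[:,1]+.25)<.09)];print("behind/max z",[(round(x,2),T[abs(T[:,0]-x)<.01][:,2].max().round(3)) for x in np.arange(.6,.76,.02) if (abs(T[:,0]-x)<.01).any()])
plan([.644,-.248,.2],-87.2)
E
```

```text
t: 18.2
eef_pos: [0.6337, -0.2467, 0.2377]
ee_rot: [3.139, 0.001, -1.525]
force: [-0.3, -0.0, 0.6]
width: 0.0261
gripper_force: 0.0
top 0.0011 lo [-0.049  -0.0764 -0.0047] hi [0.0505 0.0718 0.0019] rib 1091 [-0.0036  0.002   0.0054] rect ((0.00035637617111206055, -0.001626722514629364), (0.10075952112674713, 0.15037982165813446), 0.45966190099716187)
rim centre world [ 0.6447 -0.2502  0.0845] rib slope [-0.005  0.002]
behind/max z [(np.float64(0.6), np.float64(0.347)), (np.float64(0.62), np.float64(0.348)), (np.float64(0.64), np.float64(0.347)), (np.float64(0.66), np.float64(0.347)), (np.float64(0.68), np.float64(0.347)), (np.float64(0.7), np.float64(0.344)), (np.float64(0.72), np.float64(0.319)), (np.float64(0.74), np.float64(0.004)), (np.float64(0.76), np.float64(0.003))]
tcp [ 0.6338 -0.2463  0.2383] yaw -87.3 tilt [-0.001  0.    -1.   ] w 0.0263 F [0.1 0.4 0.5] t 18.25 q [-0.08  0.36  0.04 -0.   -1.25  0.13]
shift [ 0.09 -0.4   1.53] turn -0.03
```

```bash
python3 - <<'E'
from h import *
st=arm.get_state();im,d=arm.grab_frame("wrist")
T=Ro.from_euler('xyz',st["ee_rot"]).as_matrix();Q=(pts("wrist",d,None,(st["eef_pos"],st["ee_rot"]))-st["eef_pos"])@T
for a in(-.03,-.022,-.014,-.006,0):
    q=Q[(abs(Q[:,2]-a)<.004)&(abs(Q[:,0])<.03)]
    for sg in(-1,1):
        b=q[q[:,1]*sg>0]
        if len(b)>3:print(a,sg,len(b),"y",np.percentile(b[:,1],[2,98]).round(4),"x",np.percentile(b[:,0],[2,98]).round(4))
plan([.6495,-.2502,.072],-87)
E
```

```text
-0.03 -1 216 y [-0.0237 -0.0122] x [0.0024 0.0127]
-0.03 1 218 y [0.0141 0.0254] x [0.0025 0.0128]
-0.022 -1 300 y [-0.026  -0.0123] x [-0.0037  0.0128]
-0.022 1 292 y [0.0141 0.0279] x [-0.0032  0.0128]
-0.014 -1 258 y [-0.0275 -0.0123] x [-0.0055  0.0127]
-0.014 1 256 y [0.0141 0.0295] x [-0.006  0.013]
-0.006 -1 165 y [-0.0276 -0.0123] x [-0.0063  0.0127]
-0.006 1 165 y [0.0141 0.0294] x [-0.0063  0.0128]
0 -1 31 y [-0.0156 -0.0123] x [-0.0056  0.0112]
0 1 31 y [0.0141 0.0172] x [-0.0071  0.0111]
tcp [ 0.634  -0.2461  0.2388] yaw -87.3 tilt [-0.001  0.    -1.   ] w 0.0261 F [ 0.1 -0.1  0.4] t 18.3 q [-0.08  0.36  0.04 -0.   -1.25  0.13]
shift [ 0.19 -0.62  6.67] turn -0.06
```

```bash
python3 -m crank '[[[0.18,-0.64,1.5,0],[0.18,-0.64,3,0],[0.18,-0.64,4.5,0],[0.18,-0.64,5.5,0],[0.18,-0.64,6,0],[0.18,-0.64,6.3,0],[0.18,-0.64,6.53,0],[0.18,-0.64,6.53,0]]]' 0.76
python3 -c "
from h import *
plan([.6499,-.2502,.0735],-87)"
```

```text
t: 19.3
eef_pos: [0.6506, -0.2508, 0.0762]
ee_rot: [-3.141, -0.0, -1.524]
force: [-0.7, 0.4, 0.8]
width: 0.0209
gripper_force: 0.0
tcp [ 0.6506 -0.2508  0.0762] yaw -87.3 tilt [ 0. -0. -1.] w 0.0209 F [-0.7  0.4  0.8] t 19.3 q [-0.09  0.51 -0.11  0.   -0.95  0.14]
shift [-0.02  0.03  0.11] turn -0.06
```

```bash
python3 -m crank '[[[0,0.02,0,0],[0,0.02,0.05,0],[0,0.02,0.1,0],[0,0.02,0.1,0]]]' 0.795 10
python3 -c "
from h import *
plan([.6499,-.2502,.0735],-87)"
```

```text
t: 19.8
eef_pos: [0.6501, -0.2509, 0.0742]
ee_rot: [-3.141, -0.0, -1.523]
force: [-2.9, 0.0, 5.0]
width: 0.0183
gripper_force: 2.8
tcp [ 0.6501 -0.2509  0.0742] yaw -87.3 tilt [ 0.001 -0.    -1.   ] w 0.0183 F [-2.9  0.   5. ] t 19.8 q [-0.09  0.51 -0.12  0.   -0.94  0.14]
shift [-0.03  0.01  0.03] turn -0.06
```

```bash
python3 -m crank '[[[0,0,0,0],[0,0,0,0],[0,0,0,0],[0,0,0,0],[0,0.12,-0.2,0],[0,0.25,-0.4,0],[0,0.4,-0.65,0],[0,0.5,-0.8,0],[0,0.5,-0.8,0]]]' 1 60
python3 -c "
from h import *
plan([.6499,-.2502,.0735],-87)"
```

```text
t: 20.92
eef_pos: [0.6368, -0.2514, 0.0934]
ee_rot: [3.141, 0.0, -1.524]
force: [-0.4, -0.5, -2.0]
width: 0.0097
gripper_force: 56.6
tcp [ 0.6368 -0.2514  0.0934] yaw -87.3 tilt [-0.001  0.    -1.   ] w 0.0097 F [-0.4 -0.5 -2. ] t 20.93 q [-0.09  0.48 -0.13 -0.   -0.97  0.14]
shift [-0.02 -0.53  0.8 ] turn -0.06
```

The opening is 9.7 mm, so this tray levelled too. I'll raise it and measure it in the hand.

```bash
python3 -m crank '[[[0,0.2,-0.6,0],[0,0.4,-1.5,0],[0,0.4,-3,0],[0,0.4,-4.5,0],[0,0.4,-5.5,0],[0,0.4,-5.5,0],[0,0.4,-5.5,0]]]'
cat >> h.py <<'E'
def inhand():
    st=arm.get_state();s=st["eef_pos"]
    im,dw=arm.grab_frame("wrist");_,ds=arm.grab_frame("scene");_,dt=arm.grab_frame("top")
    T=(Ro.from_euler('xyz',st["ee_rot"])).as_matrix()
    for n,P in(("w",pts("wrist",dw,None,(s,st["ee_rot"]))),("scene",pts("scene",ds)),("top",pts("top",dt))):
        Q=(P-s)@T
        rim=Q[(abs(Q[:,0])<.09)&(abs(Q[:,1])<.07)&(Q[:,2]<.003)&(Q[:,2]>-.016)&~((abs(Q[:,0])<.02)&(abs(Q[:,1])<.04))]
        if len(rim)<20:continue
        print(n,len(rim),"rim",np.percentile(rim,[1,50,99],axis=0).round(4).tolist(),cv2.minAreaRect(rim[:,:2].astype(np.float32)))
        A=np.c_[rim[:,:2],np.ones(len(rim))];print(np.linalg.lstsq(A,rim[:,2],rcond=None)[0].round(4))
E
python3 -c "
from h import *
inhand();plan([.4944,.1973,.23],9.5)"
```

```text
t: 21.8
eef_pos: [0.6267, -0.2516, 0.2301]
ee_rot: [3.14, 0.001, -1.524]
force: [0.6, 0.4, -2.7]
width: 0.0096
gripper_force: 56.6
w 7651 rim [[-0.0523, -0.0475, -0.0156], [0.0531, 0.002, -0.0038], [0.0734, 0.0499, 0.0029]] ((0.004564784467220306, -0.00023129582405090332), (0.10263904184103012, 0.1377006322145462), 89.50581359863281)
[-0.0143  0.0435 -0.0038]
scene 366 rim [[-0.0824, -0.0491, -0.0156], [-0.0543, -0.0042, -0.0038], [0.0709, 0.049, 0.0029]] ((-0.005164481699466705, -0.0006853155791759491), (0.09974102675914764, 0.15585464239120483), 89.61170959472656)
[ 0.0062  0.0963 -0.0032]
top 278 rim [[-0.0718, -0.0449, -0.0157], [-0.0411, 0.0056, -0.0048], [0.0736, 0.0511, 0.0028]] ((0.002556733787059784, 0.005340225994586945), (0.1452338993549347, 0.10064582526683807), 3.120853900909424)
[ 0.0097  0.0983 -0.0051]
tcp [ 0.6268 -0.2517  0.2294] yaw -87.3 tilt [-0.002  0.    -1.   ] w 0.009 F [ 0.3  0.2 -2.3] t 21.95 q [-0.09  0.36  0.02 -0.   -1.23  0.14]
shift [-18.19   4.44  -0.  ] turn 16.64
```

```bash
python3 -m crank '[[[-2,0.5,0,1.8],[-4,1,0,3.6],[-6,1.5,0,5.4],[-8,2,0,7.2],[-10,2.5,0,9],[-12,3,0,10.8],[-14,3.5,0,12.6],[-16,4,0,14.4],[-17.5,4.35,0,16],[-18.2,4.45,0,16.6],[-18.2,4.45,0,16.6],[-18.2,4.45,0,16.6]]]'
python3 -c "
from h import *
plan([.4926,.1974,.125],9.5)"
```

```text
t: 23.45
eef_pos: [0.4947, 0.1969, 0.2304]
ee_rot: [-3.141, -0.001, -2.971]
force: [-0.3, -0.1, -2.0]
width: 0.0093
gripper_force: 56.6
tcp [0.4947 0.1969 0.2304] yaw -170.2 tilt [-0.001 -0.001 -1.   ] w 0.0093 F [-0.3 -0.1 -2. ] t 23.45 q [ 0.75  0.12 -0.29  0.   -1.16 -2.15]
shift [0.08 0.04 4.22] turn 0.05
```

```bash
python3 -m crank '[[[0.08,0.03,1,0],[0.08,0.03,2,0],[0.08,0.03,3,0],[0.08,0.03,4,0],[0.08,0.03,4.4,0],[0.08,0.03,4.4,0],[0.08,0.03,4.4,0]]]'
python3 -c "
from h import *
look('w',-.005,.05,'w10');plan([.4926,.1974,.1],9.5);inhand()"
```

```text
t: 24.32
eef_pos: [0.4935, 0.198, 0.1219]
ee_rot: [3.141, 0.001, -2.972]
force: [-1.0, -0.1, -1.9]
width: 0.009
gripper_force: 56.6
rim 6724 [[0.0018, -0.049, -0.0107], [0.0547, 0.0014, -0.0073], [0.0736, 0.047, 0.0009]]
   x+ 1373 [0.0664 0.0715 0.0736] z -0.0052 slope -0.029
   y+ 264 [0.0432 0.0456 0.0477] z 0.0006 slope -0.04
   y- 141 [-0.0495 -0.0481 -0.0465] z -0.0026 slope -0.016
wall 4096 [[0.0019, -0.0636, 0.0667], [0.0744, 0.0689, 0.072], [0.0872, 0.0841, 0.0777]]
   x+ 802 [0.0743 0.0852 0.0872] z 0.0708 slope 0.011
   y+ 939 [0.0692 0.0767 0.0838] z 0.0746 slope 0.002
tcp [0.4934 0.1981 0.1219] yaw -170.3 tilt [ 0.001  0.001 -1.   ] w 0.0093 F [ 0.3 -0.1 -2.4] t 24.38 q [ 0.75  0.22 -0.45  0.   -0.9  -2.15]
shift [ 0.04 -0.02  0.88] turn 0.04
w 7802 rim [[-0.0521, -0.0494, -0.0154], [0.0519, -0.0002, -0.0034], [0.0736, 0.048, 0.0029]] ((0.004834383726119995, -0.0017703995108604431), (0.10178803652524948, 0.13758991658687592), 89.52996063232422)
[-0.0147  0.0353 -0.0036]
scene 637 rim [[-0.0765, -0.0482, -0.0156], [0.049, 0.0031, -0.0026], [0.0726, 0.052, 0.0029]] ((-0.0025873854756355286, 0.0022564418613910675), (0.10157572478055954, 0.15117695927619934), 89.44234466552734)
[-0.0134  0.0906 -0.0034]
top 337 rim [[-0.0737, -0.0538, -0.0157], [0.0572, -0.0072, -0.0059], [0.0742, 0.0471, 0.0028]] ((-0.0001634061336517334, -0.00275227427482605), (0.10261111706495285, 0.14906048774719238), 89.7165298461914)
[-0.0107  0.0838 -0.0045]
```

```bash
python3 -m crank '[[[0.03,0.01,0.3,0],[0.03,0.01,0.6,0],[0.03,0.01,0.85,0],[0.03,0.01,1.0,0],[0.03,0.01,1.1,0],[0.03,0.01,1.1,0]]]'
python3 -m crank '[[[0,0,0.07,0],[0,0,0.14,0],[0,0,0.21,0],[0,0,0.21,0]]]'
```

```text
t: 25.28
eef_pos: [0.4923, 0.1983, 0.0935]
ee_rot: [3.141, 0.001, -2.972]
force: [0.4, 1.5, -0.7]
width: 0.0093
gripper_force: 57.4
t: 25.78
eef_pos: [0.4919, 0.1979, 0.0879]
ee_rot: [-3.142, -0.0, -2.972]
force: [0.5, 2.3, -1.8]
width: 0.0088
gripper_force: 57.8
```

```bash
python3 -m crank '[[[0,0,0.06,0],[0,0,0.12,0],[0,0,0.18,0],[0,0,0.24,0],[0,0,0.24,0]]]'
python3 -c "
from h import *
look('w',-.005,.05,'w11');plan([.4926,.1974,.083],9.5)"
```

```text
t: 26.4
eef_pos: [0.492, 0.1973, 0.0824]
ee_rot: [-3.141, -0.0, -2.972]
force: [0.2, -3.9, 5.0]
width: 0.0092
gripper_force: 59.1
rim 8789 [[0.0029, -0.0475, -0.0109], [0.0554, 0.0024, -0.0077], [0.0736, 0.0485, 0.0005]]
   x+ 1940 [0.0665 0.0714 0.0736] z -0.0082 slope -0.011
   y+ 990 [0.0436 0.0457 0.0487] z -0.0062 slope -0.0
   y- 386 [-0.0496 -0.0472 -0.0466] z -0.0065 slope 0.004
wall 5856 [[0.0014, -0.0626, 0.0266], [0.0711, 0.0663, 0.0322], [0.0853, 0.0844, 0.0382]]
   x+ 1114 [0.0725 0.0831 0.0853] z 0.0316 slope 0.015
   y+ 1633 [0.0605 0.075  0.084 ] z 0.034 slope 0.033
tcp [0.492  0.1973 0.0824] yaw -170.3 tilt [ 0.    -0.001 -1.   ] w 0.0091 F [-0.2 -4.   4.9] t 26.45 q [ 0.75  0.27 -0.49  0.   -0.81 -2.15]
shift [-0.02 -0.   -0.03] turn 0.04
```

```bash
python3 -m crank '[[[0,0,0.05,0],[0,0,0.1,0],[0,0,0.1,0]]]'
python3 -m crank '[[[0,0,0,0],[0,0,0,0],[0,0,0,0],[0,0,-0.5,0],[0,0,-1.5,0],[0,0,-3,0],[0,0,-4,0],[0,0,-4,0],[0,0,-4,0]]]' 0.7
cat > chk.py <<'E'
from h import *
st=arm.get_state();s=st["eef_pos"];print(s.round(4),st["width"],st["force"].round(1),st["t"])
im,d=arm.grab_frame("wrist");save('w12',im)
_,dt=arm.grab_frame("top");_,ds=arm.grab_frame("scene")
y=np.radians(9.5);e=np.array([[np.cos(y),np.sin(y)],[-np.sin(y),np.cos(y)]])
for n,P in(("w",pts("wrist",d,None,(s,st["ee_rot"]))),("scene",pts("scene",ds)),("top",pts("top",dt))):
    c=np.c_[(P[:,:2]-[.4947,.1975])@e.T,P[:,2]]
    a=c[(abs(c[:,0])<.08)&(abs(c[:,1])<.056)&(c[:,2]>.083)&(c[:,2]<.105)]
    if len(a)>30:
        k=np.linalg.lstsq(np.c_[a[:,:2],np.ones(len(a))],a[:,2],rcond=None)[0]
        print(n,len(a),np.percentile(a,[1,50,99],axis=0).round(4).tolist(),"plane",k.round(4),cv2.minAreaRect(a[:,:2].astype(np.float32)))
        for i,j in((-1,-1),(-1,1),(1,-1),(1,1)):
            q=a[(a[:,0]*i>.055)&(a[:,1]*j>.03)];print("  corner",i,j,len(q),np.median(q[:,2]).round(4) if len(q) else 0)
    h=c[(abs(c[:,0])<.08)&(c[:,1]>.1)&(c[:,1]<.2)&(c[:,2]>.12)&(c[:,2]<.25)]
    r=h[(abs(h[:,0])<.036)&(h[:,1]>.135)];r=r[r[:,2]>.17]
    if len(r)>5: print("  rail",n,len(r),np.median(r,0).round(4),"expect y~.160 z~.190-.195")
E
python3 chk.py
```

```text
t: 26.82
eef_pos: [0.4922, 0.1971, 0.0802]
ee_rot: [-3.14, 0.0, -2.972]
force: [-0.3, -5.8, 9.2]
width: 0.0092
gripper_force: 59.8
t: 27.95
eef_pos: [0.4917, 0.1978, 0.1797]
ee_rot: [3.141, -0.0, -2.972]
force: [0.3, -0.4, -1.1]
width: 0.0266
gripper_force: 0.0
[0.4917 0.1978 0.1797] 0.026580976853058262 [ 0.3 -0.4 -1.1] 27.95
w 5181 [[-0.0761, -0.0508, 0.0837], [-0.0401, -0.0009, 0.0884], [0.0723, 0.0482, 0.0904]] plane [-0.0062  0.0007  0.0881] ((-0.0011676773428916931, -0.0012215077877044678), (0.14996148645877838, 0.10026644170284271), 0.30888837575912476)
  corner -1 -1 720 0.089
  corner -1 1 642 0.089
  corner 1 -1 0 0
  corner 1 1 0 0
scene 739 [[-0.0748, -0.0485, 0.0831], [-0.0144, 0.0008, 0.0866], [0.0753, 0.0513, 0.0899]] plane [-0.0015  0.002   0.0864] ((0.0012744441628456116, 0.001560550183057785), (0.10233879834413528, 0.15333959460258484), 89.89749145507812)
  corner -1 -1 54 0.0874
  corner -1 1 87 0.0873
  corner 1 -1 56 0.087
  corner 1 1 38 0.0877
  rail scene 208 [-0.0014  0.1643  0.1934] expect y~.160 z~.190-.195
top 337 [[-0.0765, -0.0513, 0.0832], [-0.06, -0.0019, 0.0873], [0.0719, 0.0484, 0.0926]] plane [-0.0004 -0.003   0.0873] ((-0.002237863838672638, -0.0010641999542713165), (0.14904265105724335, 0.10090260207653046), 0.5081170201301575)
  corner -1 -1 66 0.0876
  corner -1 1 64 0.0879
  corner 1 -1 9 0.0902
  corner 1 1 0 0
  rail top 19 [-0.0322  0.1575  0.1934] expect y~.160 z~.190-.195
```

Both trays are home: the rim is level at 0.088. I'll nudge the hood rail gently toward its stop to confirm it.

```bash
python3 -m crank '[[[0,1,0,0],[0,2,0,0],[0,3,0,0],[0,4,0,0],[0,4.6,0,0],[0,5.0,0,0],[0,5.2,0,0],[0,5.2,0,0]]]' 1 20
python3 -m crank '[[[0,0.1,0,0],[0,0.2,0,0],[0,0.3,0,0],[0,0.3,0,0]]]'
```

```text
t: 29.1
eef_pos: [0.47, 0.326, 0.1796]
ee_rot: [-3.141, -0.0, -2.972]
force: [0.4, -0.4, 0.4]
width: 0.0002
gripper_force: 0.0
t: 29.6
eef_pos: [0.4688, 0.3335, 0.1796]
ee_rot: [3.142, -0.0, -2.972]
force: [0.3, -0.3, 0.5]
width: 0.0001
gripper_force: 0.0
```

```bash
python3 -m crank '[[[0,0.08,0,0],[0,0.16,0,0],[0,0.24,0,0],[0,0.24,0,0]]]'
```

```text
t: 30.1
eef_pos: [0.4684, 0.3347, 0.1796]
ee_rot: [-3.134, -0.002, -2.973]
force: [6.2, -16.8, 4.6]
width: 0.0002
gripper_force: 8.7
```

The rail takes 17 N without moving, and the hood moves at about 4 N, so it is against its stop. I'll retreat and check.

```bash
python3 -m crank '[[[0,-0.5,0,0],[0,-1.5,-0.5,0],[0,-3,-2,0],[0,-4.5,-4,0],[0,-5.5,-5,0],[0,-5.5,-5,0],[0,-5.5,-5,0]]]'
python3 - <<'E'
exec(open('chk.py').read())
im,_=arm.grab_frame("scene")
for t in("filter_can","bottle","gauge"):
    for r in arm.trace(t,"scene")[:1]:
        P=pts("scene",ds,r["mask"]);print(t,round(r["score"],2),r["extent"],np.median(P,0).round(3))
E
```

```text
t: 30.98
eef_pos: [0.4907, 0.2034, 0.3047]
ee_rot: [3.141, 0.0, -2.973]
force: [0.9, -0.1, 0.7]
width: 0.0005
gripper_force: 0.0
[0.4907 0.2034 0.3047] 0.00046737809478035843 [ 0.9 -0.1  0.7] 30.975
w 3064 [[-0.0757, -0.0509, 0.0837], [-0.0132, -0.0014, 0.0885], [0.0727, 0.0482, 0.0906]] plane [-0.0018  0.0004  0.0883] ((-0.0007730871438980103, -0.0009467154741287231), (0.15010230243206024, 0.10071439296007156), 0.33781197667121887)
  corner -1 -1 322 0.089
  corner -1 1 292 0.0891
  corner 1 -1 223 0.0891
  corner 1 1 187 0.0892
  rail w 1012 [0.0009 0.1563 0.1951] expect y~.160 z~.190-.195
scene 733 [[-0.0747, -0.0482, 0.0831], [-0.0163, 0.001, 0.0866], [0.0753, 0.0512, 0.0898]] plane [0.0003 0.0011 0.0865] ((0.0005296319723129272, 0.0011130310595035553), (0.10107827186584473, 0.15258021652698517), 89.69083404541016)
  corner -1 -1 59 0.0873
  corner -1 1 91 0.0871
  corner 1 -1 52 0.0873
  corner 1 1 38 0.0877
  rail scene 209 [-0.0004  0.1641  0.1931] expect y~.160 z~.190-.195
top 419 [[-0.0765, -0.0512, 0.0832], [-0.0514, -0.0016, 0.0874], [0.0362, 0.0483, 0.0925]] plane [-0.0091 -0.0033  0.087 ] ((-0.019199557602405548, -0.0013326369225978851), (0.11567244678735733, 0.09990518540143967), 0.33610257506370544)
  corner -1 -1 66 0.088
  corner -1 1 60 0.0875
  corner 1 -1 0 0
  corner 1 1 0 0
  rail top 63 [-0.0209  0.1576  0.1935] expect y~.160 z~.190-.195
filter_can 0.75 [298.0, 173.7, 33.5, 30.1] [ 0.442 -0.153  0.04 ]
bottle 0.64 [269.1, 185.4, 17.1, 36.3] [ 0.48  -0.027  0.045]
gauge 0.68 [295.8, 221.7, 33.3, 21.3] [ 0.372 -0.011  0.021]
```

The stack is level and home, the hood is at its stop, and the canister, bottle and gauge have not moved.

```bash
python3 -c "
from station import arm
print(arm.job_done())"
```

```text
the job is handed in; nothing more can be done
None
```

I handed the job in at about 31 s: the hood is open against its stop, the deep tray is home in the carrier with the shallow tray home on top of it, and the canister, bottle and gauge have not moved.

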